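# Swing the dish clamp shut with its removable crank

## Robot

A 6-joint arm with a two-finger parallel gripper is mounted at the origin on a cart in front of the work surface, level with it; the furniture and walls round the work are solid. World frame = base frame: x ahead of the robot, y to its left, z up, the work surface at z = 0. Lengths are in mm, angles in rad, forces in N, time in s.
With the tool pointing down it reaches from about 325 to 850 mm from the base axis. Payload 4.4 kg.
Tool frame: the origin (TCP) lies at the very end of the fingers, on their centre line; the grasp point (between the pads) lies 19 mm behind it; z points along the fingers, x is the direction in which the jaws open and shut, and the axes are right-handed (so a half turn about z gives the same grasp; the last joint's range is limited). The gripper opens to 94 mm and grips with 3 to 60 N. Pads are 16 mm wide; open, the fingers measure 119 mm over their backs; the gripper's body (75 mm by 177 mm) begins 78 mm behind the grasp point.
Start: joints at [-1.357, 0.207, 1.542, -0, 1.393, -0.15], TCP at [204.589, -537.374, 205.447] pointing down, gripper open.
Joint ranges: [-2.73, 2.73], [-0.86, 2.22], [0.23, 2.46], [-1.11, 4.25], [0.08, 2.63], [-2.82, 2.82]. Speed limits (rad/s): [2.79, 2.79, 3.14, 3.14, 3.14, 3.14].

## Interface

Orientations are given as a unit quaternion [w, x, y, z].
In Python, from station import ctrl gives the robot as it stands.
- The arm moves only by the shell command python3 -m jog 'ROWS' [FORCE]. ROWS is a JSON object of lists of equal length, an entry for each row: "twist": the turn, a rotation vector about the tool's x, y, z in degrees, a list of three; "dp": the shift along the tool's x, y, z in m, a list of three; "grip": the gripper command: -1 is shut, 1 is fully open, values between are in proportion. In form: {"twist": [[rx, ry, rz], ...], "dp": [[dx, dy, dz], ...], "grip": [grip, ...]}. A call has 1 to 8 rows; each row shifts and turns the commanded pose from where the row before left it, along the tool's axes as they then stand; what a row does not reach is not made up. A row lasts 1/8 s, in which the tool goes at most 62.5 mm and 10.7 degrees, less where a joint would pass 70% of its speed; a pose out of reach is approached as far as the arm can. A call with a gripper value outside its range is refused whole. The fingers move at their own pace and stop on an object; FORCE is the grip in N (left out, the last holds). Time passes only in rows, so rows that do not move let the fingers close. It gives the time, the measured TCP pose, the force and the opening at its end, in the units of the state.
- ctrl.state(): the state, without advancing time (a new reading comes with each control period).
- ctrl.camera(name): name is "scene" or "top" or "wrist"; returns a dict with "color" (384x512x3 uint8, red, green, blue), "depth" (384x512 float32, mm along the optical axis (not along the pixel's ray), 0 where there is no reading), "fx", "fy", "cx", "cy" (pixels), "R" (3x3) and "t" (3): a world point X has camera coordinates R X + t; the wrist camera has in their place "T_tool_cam" (4x4, takes a point from camera to tool coordinates, whose origin is the TCP and whose axes are the tool frame's). Camera axes: x right, y down, z forward; pixel columns grow to the right and rows downward; lengths in mm; the calibration is good to about 2 mm. A picture is of the moment at which its call begins: read the wrist's pose just before it.
- ctrl.sign_off(): hands the job in, once; it reports no verdict.
Trained networks look in the newest picture that a camera, given by its name, has taken for a name from the list of things; names that differ only in an ending like _2 or _b are one class to them, and where a whole thing is asked for, a point or a joint stands for the part that bears it (a point fixed in the world has none). Each returns a list of dicts, best first, with "score" (0 to 1); they miss things now and then, are a little off and sometimes report something else, mostly with a low value. They report only what shows in the picture. A call takes as long as a camera call. They do not tell look-alikes from the thing itself.
- ctrl.recognise(thing, camera): "xyz" ([x, y, z] in mm, in world coordinates, good to about 4 mm: the middle of the surface that is visible of it).
- ctrl.trace(thing, camera): "mask" (384x512 bool, what is visible of it).
The state is a dict: "clock": time; "joints": joint angles; "qvel": joint speeds; "joint_efforts": joint torques, N m; "tool_pos": TCP position; "tool_rot": TCP orientation; "ft_force": force on the tool from outside, world axes, zero at the start; "torque": the same for the moment, N m; "grip_width": opening from 0.0 (shut) to 1.0 (fully open).
Only numpy, scipy, OpenCV 4.12 (cv2) and the standard library are available. Lean on these libraries where they do the work, as an engineer would, in place of code of your own. Each camera call takes 0.05 s, during which the arm holds its last target.

## Task

Two loose cranks stand on the bench; fit the larger one down onto the square shaft of the dish clamp. Turn it clockwise, seen from above, until the clamp's swing arm stops over the culture dish. Then lift the crank off and stand it upright on the white mat, its hub near the middle of the mat.

Things in the scene. Friction and masses are not known exactly. Their poses are not given: they have to be found in the camera images.
- crank_grip (a point): Larger of two steel cranks, 0.2-0.42 kg, upright on its hub: 36 mm square, 60 tall, 23 mm square socket 28 deep in the underside. Point: hub axis, 38 mm above underside; z up. Flat arm along +x, 42-50 mm up, 16 wide, to an upright knob 75 mm out, top 77 mm up. Grasp the hub from above across its free +y/-y faces. The smaller crank (hub 22 mm, 42 tall) does not fit.
- shaft_seat (a point): Upright 20 mm square shaft of the fixed dish clamp, 25 mm tall, top 10 mm tapering to 8 mm. Point: on its axis at its foot, on a flange 60 mm above the bench, where the crank's underside rests. z up; x, y square to the flats, turning with the shaft: the crank fits at this yaw or any quarter turn from it, 9 degrees play either way. All else of the clamp lies below the flange.
- shaft (a joint): Turn of shaft and swing arm (100 mm long, fixed to the shaft's flange), rad: grows clockwise seen from above, starts at 0 to 0.25, hard stop at 1.05, where the arm lies over the dish, 100 mm from the shaft. Friction about 0.12 N m; stays where it is left.
- mat_top (a point): White plastic mat, 150 x 150 x 4 mm, flat on the bench and fixed. The point is the middle of its top face, z up, x and y along its edges.
Things that resemble listed ones, but are neither listed nor needed, are in the scene too. What is shaped like the part that bears crank_grip but black or blue is not meant.

How it is judged:
By the outcome, as a careful person would: the job done as asked, in the order asked, and still so for the second after the job is handed in, with the robot touching nothing.
It also fails if it takes over 45 s, if anything falls off the work surface, if the arm or the gripper's body presses on something with over 40 N, if the wrist force passes 120 N, or if a joint passes its speed limit or range.

## Working session

There is one attempt and no reset: what is moved stays moved. The work goes in short steps, Python scripts to look and compute and a shell command to move; the robot and the scene stay as the last step left them, time stands still between calls to the robot, and variables do not carry over. Pictures are saved under pics/ and viewed, and the job is handed in when it is done.

```bash
mkdir -p pics; ls
cat > h.py <<'E'
from station import ctrl
import numpy as np, cv2
from scipy.spatial.transform import Rotation as Ro
def save(n,im,scale=1):
    cv2.imwrite(f'pics/{n}.png',cv2.resize(im[...,::-1].copy(),None,fx=scale,fy=scale,interpolation=cv2.INTER_CUBIC))
def world(c,st=None):
    d=c['depth'].astype(float);v,u=np.mgrid[:384,:512]
    P=np.stack([(u-c['cx'])/c['fx']*d,(v-c['cy'])/c['fy']*d,d],-1)
    if 'R' in c:
        W=(P-np.array(c['t']))@np.array(c['R'])
    else:
        T=np.array(c['T_tool_cam']);q=st['tool_rot'];r=Ro.from_quat([q[1],q[2],q[3],q[0]]).as_matrix()
        W=(P@T[:3,:3].T+T[:3,3])@r.T+np.array(st['tool_pos'])
    W[d==0]=np.nan
    return W
E
python3 - <<'E'
from h import *
print(ctrl.state())
for n in('scene','top'):
    c=ctrl.camera(n);save(n+'0',c['color'],1.5);W=world(c)
    np.savez(f'{n}0.npz',W=W,c=c['color'])
    for t in('crank_grip','shaft_seat','shaft','mat_top'):
        for r in ctrl.recognise(t,n):
            x=np.array(r['xyz']);p=np.array(c['R'])@x+np.array(c['t']);print(n,t,x.round(),round(r['score'],2),(p[0]/p[2]*c['fx']+c['cx']).round(),(p[1]/p[2]*c['fy']+c['cy']).round())
E
```

```text
pics
{'clock': 0.0, 'joints': array([-1.35749012e+00,  2.07429151e-01,  1.54297665e+00,  6.60136316e-06,
        1.39349073e+00, -1.50489563e-01]), 'qvel': array([ 0.00110922, -0.00228771,  0.00074912, -0.00047915, -0.00111925,
       -0.00092576]), 'joint_efforts': array([ 9.35946118e-04, -3.70875299e+01, -2.81418675e+01,  6.97273202e-02,
        3.61824268e-02, -1.50589567e-04]), 'tool_pos': array([ 204.41995645, -536.55621674,  204.27487088]), 'tool_rot': array([-7.90928805e-04,  8.23353279e-01, -5.67528018e-01, -8.37495709e-04]), 'ft_force': array([-0.61896183,  0.42552136, -0.75269153]), 'torque': array([-0.02917022,  0.00416668, -0.02663803]), 'grip_width': 1.0024892596912895}
scene crank_grip [653.  59.  52.] 0.71 271.0 183.0
scene crank_grip [576. 140.  58.] 0.43 242.0 181.0
scene shaft [580. -44.  56.] 0.42 275.0 207.0
scene mat_top [ 511. -409.    7.] 0.9 335.0 288.0
top crank_grip [657.  60.  59.] 0.75 261.0 174.0
top crank_grip [577. 144.  63.] 0.71 233.0 198.0
top crank_grip [532. 499.  58.] 0.55 118.0 211.0
top shaft_seat [539. -92.  62.] 0.66 310.0 212.0
top shaft [541. -93.  57.] 0.88 310.0 212.0
top mat_top [ 498. -358.    7.] 0.73 391.0 229.0
```

View pics/scene0.png

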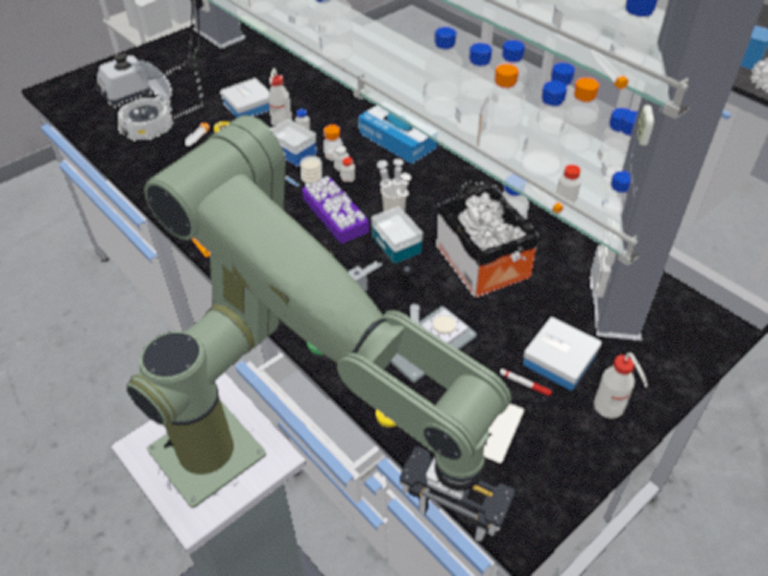

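View pics/top0.png

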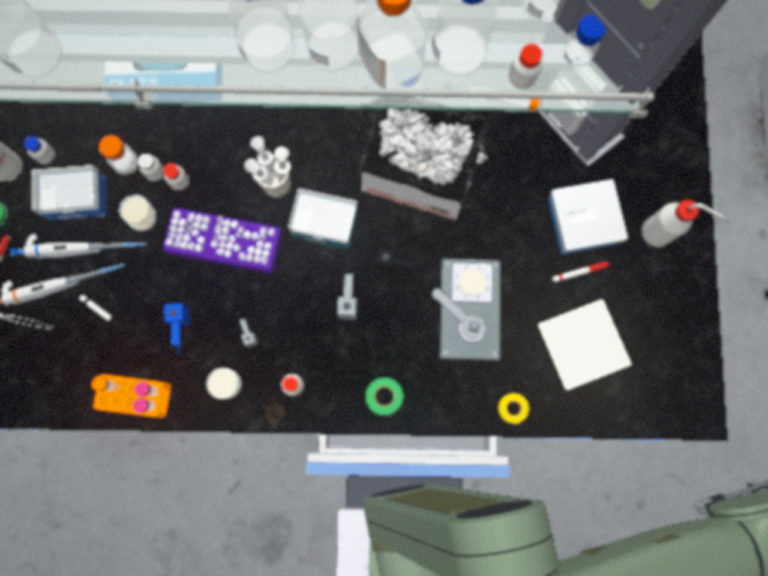

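Run:
```python
from h import *
z=np.load('top0.npz');c=z['c'];save('topcrop',c[150:260,90:290],4)
z=np.load('scene0.npz');c=z['c'];save('scenecrop',c[140:260,170:340],4.5)
z=np.load('top0.npz');c=z['c'];save('topcrop2',c[170:270,270:430],5)
```

```text
(no output)
```

View pics/topcrop.png

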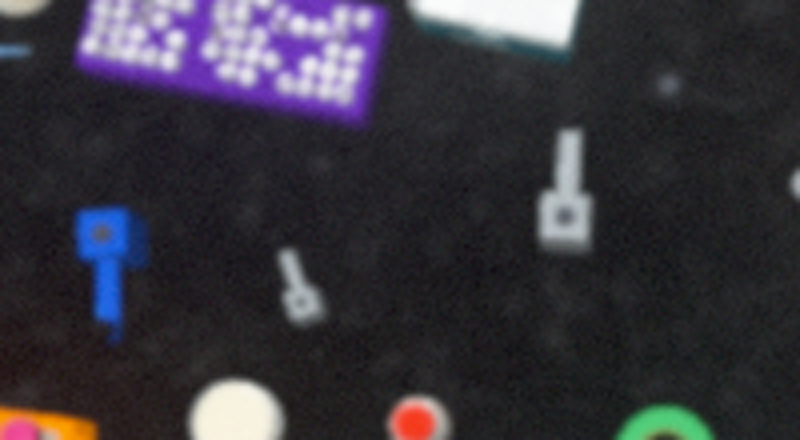

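View pics/topcrop2.png

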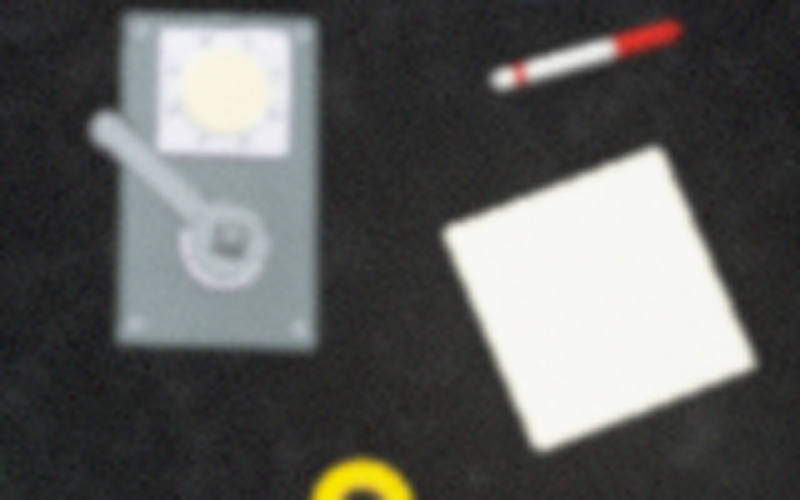

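Run:
```python
from h import *
z=np.load('top0.npz');W=z['W'];c=z['c']
for (u0,u1,v0,v1,n) in((215,245,175,220,'L'),(150,180,205,235,'s'),(245,280,155,190,'blk'),(280,345,165,245,'clamp')):
    w=W[v0:v1,u0:u1].reshape(-1,3);
    for lo,hi in((30,48),(48,56),(56,66),(66,74),(74,95)):
        m=(w[:,2]>lo)&(w[:,2]<hi);
        if m.sum()>3: print(n,lo,hi,m.sum(),w[m].mean(0).round(1),w[m].min(0).round(),w[m].max(0).round())
# mat
col=c.astype(int);m=(col.min(-1)>170);m[:,:355]=0;m[:195]=0;m[265:]=0;m[:,425:]=0
w=W[m];print(m.sum(),w.mean(0),cv2.minAreaRect(w[:,:2].astype(np.float32)))
```

```text
L 30 48 33 [582.7 147.9  44.2] [543. 132.  31.] [633. 167.  48.]
L 48 56 68 [597.1 147.4  51.6] [542. 132.  48.] [632. 160.  56.]
L 56 66 129 [565.7 150.3  60.6] [543. 132.  56.] [632. 167.  66.]
L 66 74 21 [604.2 147.1  69. ] [543. 135.  66.] [643. 156.  74.]
L 74 95 12 [635.5 147.5  76.6] [629. 142.  74.] [642. 155.  80.]
s 30 48 89 [502.9 355.9  40. ] [481. 340.  32.] [535. 370.  48.]
s 48 56 4 [538.9 366.   51.3] [535. 364.  50.] [545. 370.  53.]
s 56 66 21 [539.4 370.6  60.7] [531. 363.  56.] [547. 378.  65.]
blk 30 48 28 [652.6  50.5  42.9] [645.   9.  33.] [666.  91.  47.]
blk 48 56 78 [657.5  35.6  51.4] [644.   3.  48.] [683.  91.  56.]
blk 56 66 120 [665.7  70.8  60.4] [647.   6.  56.] [686.  91.  66.]
blk 66 74 11 [656.2  50.2  68.1] [643.   3.  66.] [677.  91.  73.]
clamp 30 48 459 [ 610.2 -109.9   39.2] [ 496. -151.   30.] [663. -26.  48.]
clamp 48 56 103 [580.8 -81.6  52.1] [ 500. -135.   48.] [650.  -7.  56.]
clamp 56 66 252 [545.8 -84.3  60.2] [ 499. -133.   56.] [643.  -0.  66.]
clamp 66 74 30 [584.1 -58.2  70.2] [ 510. -126.   66.] [658.   1.  74.]
clamp 74 95 47 [538.2 -96.6  80.1] [ 512. -122.   74.] [653.   1.  89.]
2229 [nan nan nan] ((499.2589416503906, -352.92218017578125), (149.7222137451172, 148.79873657226562), 22.993236541748047)
```

Candidates in the top picture: steel large (230,198), steel small (165,222), blue (118,211) and black (258,175). The steel one at (230,198) fits: steel, with a hub about 36 mm wide and a top at 60 mm. The clamp shaft is near (313,217) and the mat centre near (390,229). I'll check the shaft first with the wrist camera, then the crank.

```bash
cat >> h.py <<'E'
def delta(target,yaw=None,st=None):
    """tool-frame shift (m) to target keeping rotation, and tool-z turn (deg) to reach jaw yaw"""
    st=st or ctrl.state();q=st['tool_rot'];r=Ro.from_quat([q[1],q[2],q[3],q[0]])
    d=r.inv().apply(np.array(target)-st['tool_pos'])/1000
    x=r.apply([1,0,0]);y0=np.degrees(np.arctan2(x[1],x[0]))
    out='clock %.2f pos %s yaw %.2f tool z %s\n dp(m) %s |%.3f|'%(st['clock'],st['tool_pos'].round(1),y0,r.apply([0,0,1]).round(3),d.round(4),np.linalg.norm(d))
    if yaw is not None: out+=' rz(deg) %.2f'%(-(((yaw-y0)+180)%360-180))
    print(out,'grip',round(st['grip_width'],3),'F',st['ft_force'].round(1))
E
python3 - <<'E'
from h import *
print(ctrl.camera('wrist')['T_tool_cam'])
delta([520,-93,260])
E
```

```text
[[ 9.99999542e-01  9.57270484e-04 -7.92055710e-06  1.38766198e-01]
 [-9.27777773e-04  9.71163050e-01  2.38414490e-01 -6.93231698e+01]
 [ 2.35919306e-04 -2.38414373e-01  9.71163494e-01 -1.79759485e+02]
 [ 0.00000000e+00  0.00000000e+00  0.00000000e+00  1.00000000e+00]]
clock 0.55 pos [ 204.6 -537.4  205.5] yaw -69.16 tool z [ 0.  0. -1.]
 dp(m) [-0.3031 -0.4529 -0.0545] |0.548| grip 1.003 F [ 0.1 -0.4 -0.1]
```

```bash
python3 -m jog '{"twist":[[0,0,0],[0,0,0],[0,0,0],[0,0,0],[0,0,0],[0,0,0],[0,0,0],[0,0,0]],"dp":[[-0.0335,-0.05,-0.006],[-0.0335,-0.05,-0.006],[-0.0335,-0.05,-0.006],[-0.0335,-0.05,-0.006],[-0.0335,-0.05,-0.006],[-0.0335,-0.05,-0.006],[-0.0335,-0.05,-0.006],[-0.0335,-0.05,-0.006]],"grip":[1,1,1,1,1,1,1,1]}' && python3 -m jog '{"twist":[[0,0,0],[0,0,0]],"dp":[[-0.0335,-0.05,-0.006],[0,0,0]],"grip":[1,1]}'
python3 - <<'E'
from h import *
st=ctrl.state();c=ctrl.camera('wrist');W=world(c,st);np.savez('w1.npz',W=W,c=c['color']);save('w1',c['color'],1.5)
delta([470,150,260],-92)
for t in('shaft_seat','shaft'):
  for r in ctrl.recognise(t,'wrist'): print(t,r)
E
```

```text
clock: 1.55
tool_pos: [484.1, -142.9, 254.1]
tool_rot: [-0.0, 0.823, -0.568, 0.001]
ft_force: [0.6, -0.3, 0.4]
grip_width: 0.998
clock: 1.8
tool_pos: [519.7, -92.2, 260.1]
tool_rot: [-0.001, 0.825, -0.565, 0.001]
ft_force: [-0.1, -1.2, -0.9]
grip_width: 1.0
clock 1.85 pos [518.5 -94.1 259.6] yaw -68.92 tool z [ 0.    -0.001 -1.   ]
 dp(m) [-0.2452 -0.0425 -0.0005] |0.249| rz(deg) 23.08 grip 0.998 F [-0.5  0.2  0.7]
shaft_seat {'xyz': [540.8, -89.0, 60.9], 'score': 0.66}
shaft {'xyz': [538.2, -89.1, 57.4], 'score': 0.56}
```

View pics/w1.png

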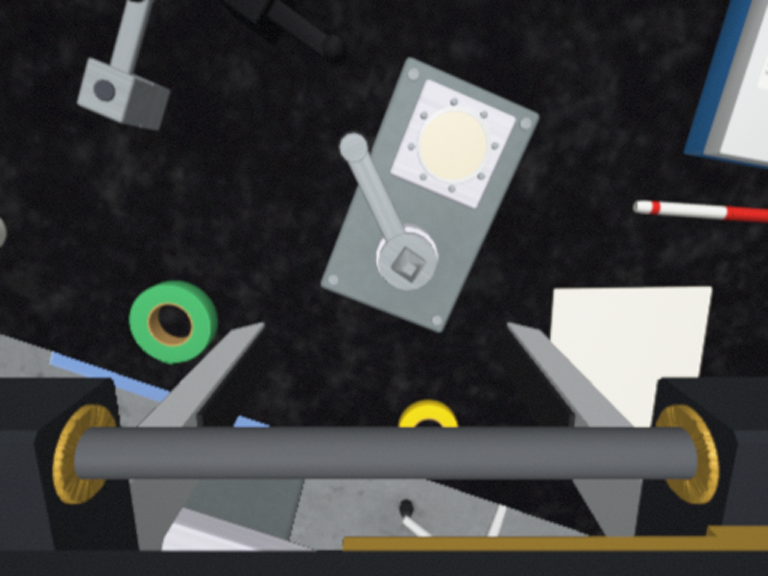

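Run:
```python
from h import *
z=np.load('w1.npz');c=z['c'];W=z['W']
save('w1crop',c[135:205,235:305],8)
w=W[135:205,235:305].reshape(-1,3)
m=w[:,2]>74;print(m.sum(),w[m].mean(0),np.median(w[m],0), cv2.minAreaRect(w[m][:,:2].astype(np.float32)))
m=(w[:,2]>55)&(w[:,2]<66);
w2=W[80:205,210:305].reshape(-1,3)
for lo,hi in((20,30),(30,40),(40,50),(50,58),(58,64),(64,74),(74,80),(80,84),(84,90)):
  m=(w2[:,2]>lo)&(w2[:,2]<hi);print(lo,m.sum(),w2[m].mean(0).round(1) if m.any() else '')
w3=W[30:95,40:125].reshape(-1,3)
m=(w3[:,2]>56)&(w3[:,2]<66);print('hub',m.sum(),w3[m].mean(0),cv2.minAreaRect(w3[m][:,:2].astype(np.float32)))
```

```text
283 [ 523.26553716 -109.71302769   80.91501126] [ 523.61762869 -109.39014368   80.83308438] ((522.34375, -110.31599426269531), (20.110328674316406, 19.965784072875977), 77.66648864746094)
20 606 [595.5 -91.   28.9]
30 299 [594.1 -92.6  32.1]
40 1136 [ 604.8 -101.8   44.3]
50 369 [570.5 -60.5  55.6]
58 1734 [547.8 -83.3  59.8]
64 34 [ 527.5 -106.    69.1]
74 121 [ 523.7 -109.5   77.6]
80 92 [ 523.1 -109.3   81.9]
84 70 [ 522.6 -110.7   85.4]
hub 1123 [561.71381095 149.11512931  60.74315491] ((561.4038696289062, 150.15455627441406), (36.62859344482422, 35.93351745605469), 88.03353118896484)
```

View pics/w1crop.png

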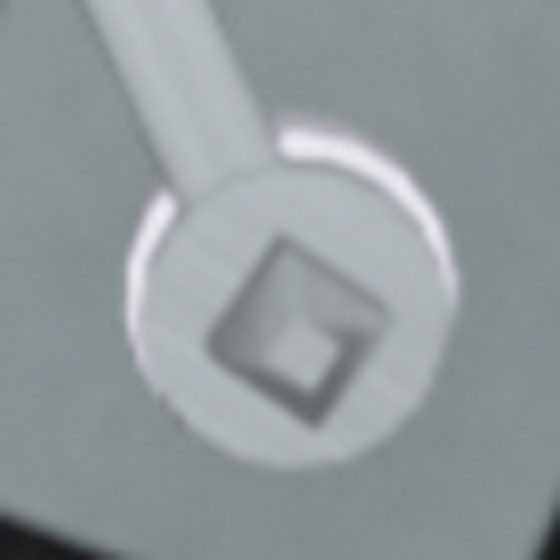

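```bash
cat > ov.py <<'E'
from h import *
def proj(c,st,X):
    T=np.array(c['T_tool_cam']);q=st['tool_rot'];r=Ro.from_quat([q[1],q[2],q[3],q[0]]).as_matrix()
    p=((np.asarray(X)-st['tool_pos'])@r-T[:3,3])@T[:3,:3]
    return np.stack([p[:,0]/p[:,2]*c['fx']+c['cx'],p[:,1]/p[:,2]*c['fy']+c['cy']],1)
def sq(cx,cy,z,s,yaw):
    a=np.radians(yaw)+np.pi/4+np.arange(4)*np.pi/2;return np.stack([cx+s/2**.5*np.cos(a),cy+s/2**.5*np.sin(a),0*a+z],1)
E
python3 - <<'E'
from ov import *
st=ctrl.state();c=ctrl.camera('wrist');im=c['color'];W=world(c,st)
# flange circle fit: points z 56-64 within region
w=W[125:215,235:305].reshape(-1,3);m=(w[:,2]>57)&(w[:,2]<64);p=w[m]
print(p.mean(0))
# arm
S=8;u0,v0=235,135
for yaw in(-12,-16):
  big=cv2.resize(im[v0:v0+70,u0:u0+70,::-1].copy(),None,fx=S,fy=S,interpolation=cv2.INTER_CUBIC)
  for z,s,col in((60,20,(0,0,255)),(75,20,(0,255,0)),(85,8,(255,0,0))):
    q=((proj(c,st,sq(522.3,-110.3,z,s,yaw))-[u0,v0]+.5)*S).astype(np.int32)
    cv2.polylines(big,[q],True,col,1)
  a=np.linspace(0,6.28,60)
  cv2.imwrite(f'pics/ov{-yaw}.png',big)
E
```

```text
[533.58332688 -98.55644641  59.86806745]
```

View pics/ov12.png

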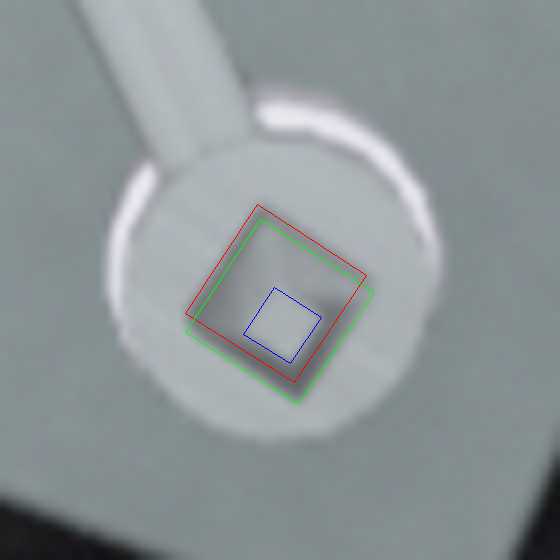

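View pics/ov16.png

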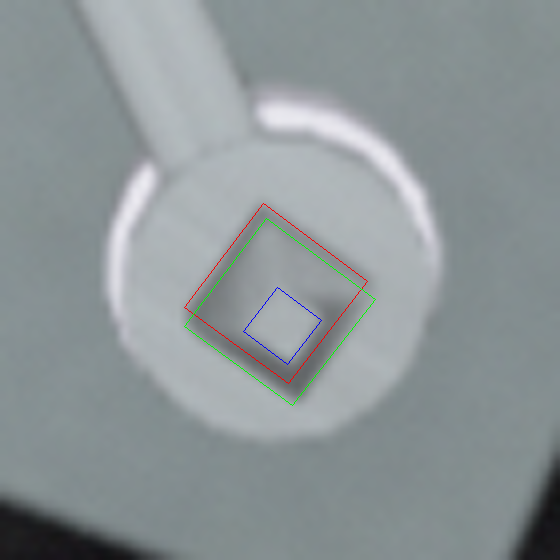

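Run:
```python
from h import *
delta([561.4,150.2,140],-92)
```

```text
clock 2.00 pos [517.1 -96.5 259.1] yaw -69.24 tool z [-0.001 -0.    -1.   ]
 dp(m) [-0.215 -0.129  0.119] |0.278| rz(deg) 22.76 grip 1.0 F [-0.8 -0.7 -0.3]
```

```bash
python3 -m jog '{"twist":[[0,0,7.5],[0,0,7.5],[0,0,7.8],[0,0,0],[0,0,0],[0,0,0]],"dp":[[0,0,0],[0,0,0],[0,0,0],[-0.05,-0.04,0.03],[-0.05,-0.04,0.03],[-0.05,-0.04,0.03]],"grip":[1,1,1,1,1,1]}'
python3 - <<'E'
from h import *
for i in range(4):
  st=ctrl.state();print(st['tool_pos']);ctrl.camera('wrist')
delta([561.4,150.2,140],-92)
E
```

```text
clock: 2.75
tool_pos: [629.2, 31.9, 179.3]
tool_rot: [-0.0, -0.693, 0.721, -0.0]
ft_force: [1.2, -0.6, 0.8]
grip_width: 1.003
[629.15016597  31.93452811 179.3338822 ]
[629.87666581  38.05974089 173.16993058]
[627.28259774  35.38745888 174.08155225]
[627.05109259  33.34425719 176.27053878]
clock 2.95 pos [627.4  32.1 178.3] yaw -92.00 tool z [-0.004 -0.001 -1.   ]
 dp(m) [-0.1157  0.07    0.0384] |0.141| rz(deg) -0.00 grip 0.999 F [ 0.1 -1.3 -0.4]
```

```bash
python3 -m jog '{"twist":[[0,0,0],[0,0,0],[0,0,0],[0,0,0],[0,0,0]],"dp":[[-0.039,0.023,0.013],[-0.039,0.023,0.013],[-0.038,0.024,0.012],[0,0,0],[0,0,0]],"grip":[1,1,1,1,1]}'
python3 - <<'E'
from ov import *
st=ctrl.state();c=ctrl.camera('wrist');W=world(c,st)
im=c['color'].copy()
for z,s in((60,36),(0,36)):
    cv2.polylines(im,[proj(c,st,sq(561.4,150.2,z,s,-2)).astype(np.int32)],True,(255,0,0),1)
save('w2',im,1.5)
m=(W[...,2]>56)&(W[...,2]<66)&(abs(W[...,0]-561)<40)&(abs(W[...,1]-150)<40)
p=W[m];print(m.sum(),p.mean(0),np.ptp(p,0),cv2.minAreaRect(p[:,:2].astype(np.float32)))
m=(W[...,2]>72)&(W[...,2]<82)&(abs(W[...,0]-635)<25)&(abs(W[...,1]-150)<25);print('knob',np.nanmean(W[m],0))
for r in ctrl.recognise('crank_grip','wrist'):print(r)
delta([561.4,150.2,20],-92)
E
```

```text
clock: 3.58
tool_pos: [563.6, 149.8, 143.8]
tool_rot: [0.001, -0.694, 0.72, -0.001]
ft_force: [0.7, -1.0, -0.8]
grip_width: 1.002
1653 [563.0243808  150.68447715  60.83382556] [36.14856255 36.15455426  8.06244721] ((562.3952026367188, 150.76873779296875), (35.951629638671875, 35.42789077758789), 87.93891143798828)
knob [636.79752603 148.59417696  75.09506973]
{'xyz': [576.5, 148.4, 62.0], 'score': 0.85}
{'xyz': [655.7, 62.9, 60.0], 'score': 0.82}
clock 3.67 pos [563.9 149.8 143.5] yaw -92.11 tool z [ 0.003 -0.    -1.   ]
 dp(m) [-0.0004  0.0029  0.1235] |0.124| rz(deg) -0.11 grip 0.997 F [ 1.  -0.8 -0.2]
```

View pics/w2.png

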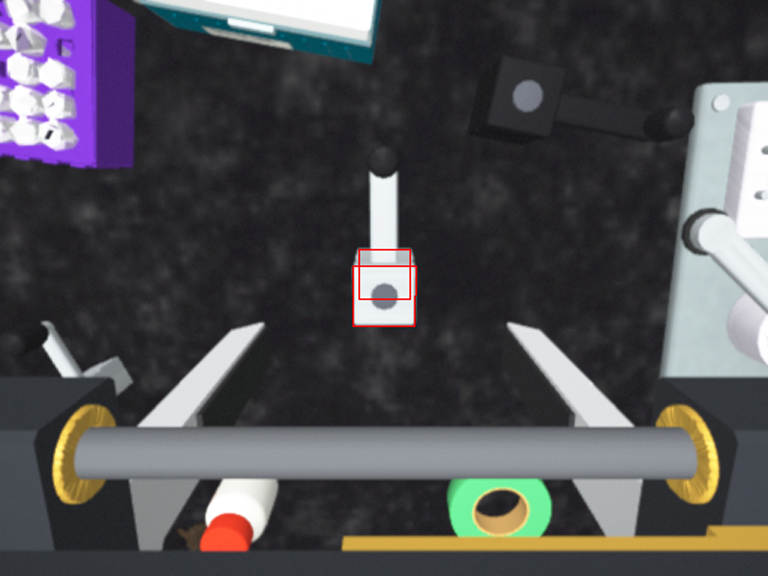

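The large steel crank is at pixel (384,290) of the 1.5x picture. Black is at (527,95) and the small steel one at the left edge (90,380). The model outline fits the hub, so this is the right one. Next: descend and grip.

```bash
python3 -m jog '{"twist":[[0,0,0],[0,0,0],[0,0,0],[0,0,0],[0,0,0],[0,0,0],[0,0,0],[0,0,0]],"dp":[[0,0.002,0.045],[0,0,0.045],[0,0,0.033],[0,0,0],[0,0,0],[0,0,0],[0,0,0],[0,0,0]],"grip":[1,1,1,1,-1,-1,-1,-1]}' 50
python3 - <<'E'
from h import *
delta([562,150.5,20],-92)
E
```

```text
clock: 4.68
tool_pos: [561.0, 151.9, 19.8]
tool_rot: [0.001, -0.695, 0.719, -0.0]
ft_force: [0.5, -0.4, 0.2]
grip_width: 0.611
clock 4.67 pos [561.  151.9  19.8] yaw -91.95 tool z [ 0.002  0.    -1.   ]
 dp(m) [ 0.0014 -0.0011 -0.0002] |0.002| rz(deg) 0.05 grip 0.611 F [ 0.5 -0.4  0.2]
```

Still closing: 0.611 open is about 57 mm. I'll wait, then lift.

```bash
python3 -m jog '{"twist":[[0,0,0],[0,0,0],[0,0,0],[0,0,0],[0,0,0]],"dp":[[0,0,0],[0,0,0],[0,0,0],[0,0,0],[0,0,0]],"grip":[-1,-1,-1,-1,-1]}'; python3 -m jog '{"twist":[[0,0,0],[0,0,0],[0,0,0],[0,0,0]],"dp":[[0,0,-0.04],[0,0,-0.05],[0,0,-0.05],[0,0,0]],"grip":[-1,-1,-1,-1]}'
python3 - <<'E'
from h import *
delta([523,-110.3,140],-13)
E
```

```text
clock: 5.3
tool_pos: [560.3, 151.6, 19.0]
tool_rot: [-0.0, -0.695, 0.719, -0.0]
ft_force: [-0.9, -0.9, 1.5]
grip_width: 0.381
clock: 5.8
tool_pos: [564.0, 152.5, 163.6]
tool_rot: [0.004, -0.695, 0.719, -0.003]
ft_force: [-0.5, 1.0, -2.7]
grip_width: 0.379
clock 5.80 pos [564.  152.5 163.6] yaw -91.95 tool z [ 0.01   0.002 -1.   ]
 dp(m) [0.2641 0.0323 0.0228] |0.267| rz(deg) -78.95 grip 0.379 F [-0.5  1.  -2.7]
```

```bash
python3 -m jog '{"twist":[[0,0,0],[0,0,0],[0,0,0],[0,0,0],[0,0,0],[0,0,-10],[0,0,-10],[0,0,-10]],"dp":[[0.04,0.006,0],[0.056,0.007,0],[0.056,0.007,0],[0.056,0.006,0],[0.056,0.006,0],[0,0,0],[0,0,0],[0,0,0]],"grip":[-1,-1,-1,-1,-1,-1,-1,-1]}'; python3 -m jog '{"twist":[[0,0,-10],[0,0,-10],[0,0,-10],[0,0,-10],[0,0,-9],[0,0,0],[0,0,0]],"dp":[[0,0,0],[0,0,0],[0,0,0],[0,0,0],[0,0,0],[0,0,0],[0,0,0]],"grip":[-1,-1,-1,-1,-1,-1,-1]}'
python3 - <<'E'
from ov import *
st=ctrl.state();c=ctrl.camera('wrist');W=world(c,st);np.savez('w3.npz',W=W,c=c['color'])
save('w3',c['color'],1.5)
for i in range(3):
  delta([523,-110.3,120],-13);ctrl.camera('wrist')
print(ctrl.state()['joints'])
E
```

```text
clock: 6.8
tool_pos: [517.4, -110.5, 155.7]
tool_rot: [0.0, 0.859, -0.513, -0.003]
ft_force: [1.0, 0.3, -2.7]
grip_width: 0.381
clock: 7.68
tool_pos: [518.5, -110.6, 157.3]
tool_rot: [-0.0, 0.993, -0.114, -0.001]
ft_force: [-0.3, -0.2, -2.8]
grip_width: 0.38
clock 7.72 pos [ 518.7 -110.7  157.8] yaw -13.06 tool z [-0.002  0.001 -1.   ]
 dp(m) [ 0.0041 -0.0013  0.0378] |0.038| rz(deg) -0.06 grip 0.38 F [-0.5  0.6 -2.3]
clock 7.78 pos [ 519.  -110.8  158.1] yaw -13.04 tool z [-0.001  0.001 -1.   ]
 dp(m) [ 0.0039 -0.0013  0.0381] |0.038| rz(deg) -0.04 grip 0.377 F [ 0.3 -0.5 -3.1]
clock 7.83 pos [ 519.1 -110.8  158.4] yaw -13.02 tool z [-0.001  0.    -1.   ]
 dp(m) [ 0.0037 -0.0014  0.0384] |0.039| rz(deg) -0.02 grip 0.38 F [ 0.3 -0.3 -2.9]
[-3.73515838e-01  1.57824027e-01  1.69976571e+00  5.85780445e-05
  1.28439133e+00 -1.46549908e-01]
```

View pics/w3.png

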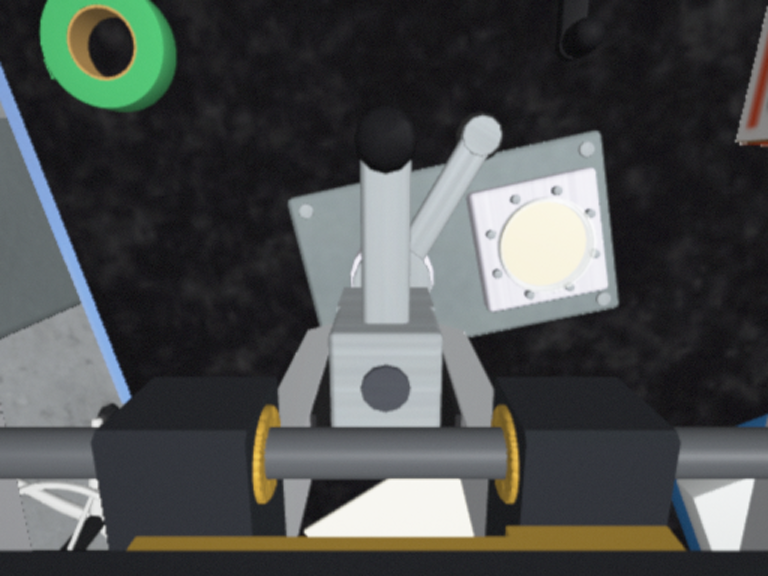

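Run:
```python
from ov import *
c=ctrl.camera('wrist');d=c['depth']
g=c['color'].astype(int).sum(-1)
print('depth',d[258,245],d[240,256],d[258,257])
sub=g[240:275,235:280];m=(sub<330);
n,l,s,ce=cv2.connectedComponentsWithStats(m.astype(np.uint8));i=l[258-240,257-235];u,v=ce[i]+[235,240];print(i,u,v,s[i])
T=np.array(c['T_tool_cam'])
for D in(d[258,245],):
  p=np.array([(u-c['cx'])/c['fx']*D,(v-c['cy'])/c['fy']*D,D,1]);print('hub in tool',(T@p).round(2))
# knob direction in tool
for uu,vv in((257,95),):
  D=d[vv,uu];p=np.array([(uu-c['cx'])/c['fx']*D,(vv-c['cy'])/c['fy']*D,D,1]);print('knob in tool',(T@p).round(2))
# shaft visible? underside
delta([523,-110.3,100],-13)
```

```text
depth 147.1041 148.14156 148.21747
1 256.60477453580904 258.3076923076923 [  6   4  32  30 754]
hub in tool [  0.49  -2.96 -44.48   1.  ]
knob in tool [  0.58 -75.34 -58.21   1.  ]
clock 7.92 pos [ 519.4 -110.9  158.8] yaw -12.99 tool z [-0.  0. -1.]
 dp(m) [ 0.0034 -0.0014  0.0588] |0.059| rz(deg) 0.01 grip 0.379 F [ 0.8  0.3 -2.5]
```

Run:
```python
from h import *
W=np.load('top0.npz')['W']
for z0,z1 in((72,90),(78,90)):
  m=(W[...,2]>z0)&(W[...,2]<z1)&(abs(W[...,0]-523)<25)&(abs(W[...,1]+110)<25);p=W[m];print('top shaft',len(p),p.mean(0).round(1),np.median(p,0).round(1))
m=(W[...,2]>56)&(W[...,2]<66)&(abs(W[...,0]-562)<25)&(abs(W[...,1]-150)<25);p=W[m];print('top hub',p.mean(0),cv2.minAreaRect(p[:,:2].astype(np.float32)))
W=np.load('w1.npz')['W']
m=(W[...,2]>78)&(W[...,2]<90)&(abs(W[...,0]-523)<25)&(abs(W[...,1]+110)<25);p=W[m];print('w1 shaft',p.mean(0))
delta([522.6,-111.8,106],-13)
```

```text
top shaft 44 [ 521.5 -110.3   79.9] [ 521.  -110.1   79.3]
top shaft 27 [ 522.8 -111.2   82.6] [ 523.4 -111.8   82.6]
top hub [561.76290653 150.34644195  60.66939268] ((561.5037231445312, 149.15240478515625), (35.69647216796875, 34.465660095214844), 1.757493019104004)
w1 shaft [ 522.99433133 -109.67963229   82.33126461]
clock 7.92 pos [ 519.4 -110.9  158.8] yaw -12.99 tool z [-0.  0. -1.]
 dp(m) [0.0033 0.0001 0.0528] |0.053| rz(deg) 0.01 grip 0.379 F [ 0.8  0.3 -2.5]
```

```bash
python3 -m jog '{"twist":[[0,0,0],[0,0,0],[0,0,0],[0,0,0]],"dp":[[0.0033,0,0.02],[0,0,0.03],[0,0,0],[0,0,0]],"grip":[-1,-1,-1,-1]}'
python3 - <<'E'
from h import *
c=ctrl.camera('wrist');save('w4',c['color'],1.5)
c=ctrl.camera('top');save('t4',c['color'][150:280,240:400],4)
delta([522.6,-111.8,79.3],-13)
E
```

```text
clock: 8.43
tool_pos: [523.3, -112.0, 109.8]
tool_rot: [0.0, 0.994, -0.113, 0.001]
ft_force: [-0.4, -0.9, -2.3]
grip_width: 0.381
clock 8.53 pos [ 523.9 -112.2  110.5] yaw -12.96 tool z [ 0.003 -0.001 -1.   ]
 dp(m) [-0.0014 -0.0001  0.0312] |0.031| rz(deg) 0.04 grip 0.379 F [-0.7  0.1 -3.1]
```

View pics/w4.png

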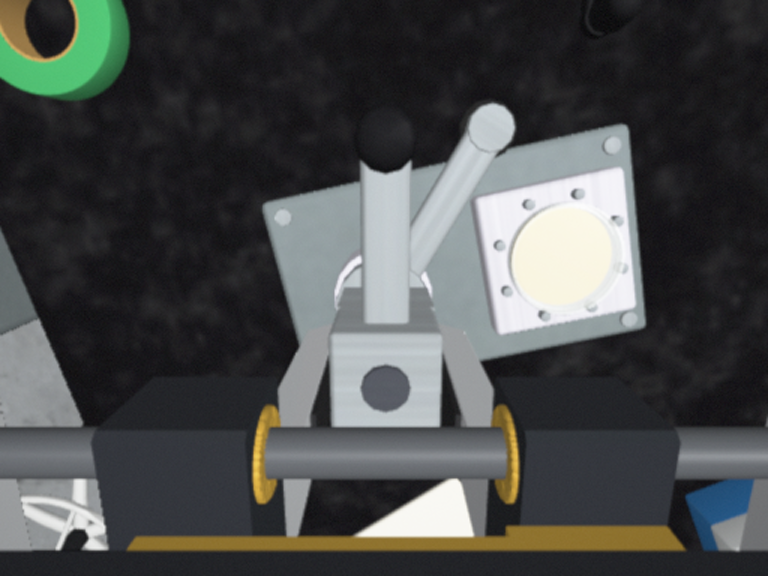

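Aligned. I'll lower in small steps and watch the force.

```bash
python3 -m jog '{"twist":[[0,0,0],[0,0,0],[0,0,0],[0,0,0]],"dp":[[-0.001,0,0.004],[0,0,0.006],[0,0,0.006],[0,0,0]],"grip":[-1,-1,-1,-1]}'
python3 - <<'E'
from h import *
delta([522.6,-111.8,79.3],-13);print(ctrl.state()['torque'])
E
```

```text
clock: 9.02
tool_pos: [521.0, -111.2, 92.0]
tool_rot: [-0.0, 0.994, -0.113, -0.001]
ft_force: [-0.0, 0.7, -3.3]
grip_width: 0.382
clock 9.03 pos [ 521.  -111.2   92. ] yaw -12.96 tool z [-0.002  0.001 -1.   ]
 dp(m) [0.0018 0.0002 0.0127] |0.013| rz(deg) 0.04 grip 0.382 F [-0.   0.7 -3.3]
[-0.08611521 -0.05878853  0.03111804]
```

```bash
python3 -m jog '{"twist":[[0,0,0],[0,0,0],[0,0,0],[0,0,0],[0,0,0]],"dp":[[0,0,0.005],[0,0,0.004],[0,0,0.002],[0,0,0],[0,0,0]],"grip":[-1,-1,-1,-1,-1]}'
python3 - <<'E'
from h import *
delta([522.6,-111.8,79.3],-13);print(ctrl.state()['torque'])
E
```

```text
clock: 9.65
tool_pos: [521.8, -111.5, 82.0]
tool_rot: [0.0, 0.994, -0.113, 0.0]
ft_force: [0.6, 0.3, -2.2]
grip_width: 0.387
clock 9.65 pos [ 521.8 -111.5   82. ] yaw -12.95 tool z [ 0. -0. -1.]
 dp(m) [0.0009 0.0001 0.0027] |0.003| rz(deg) 0.05 grip 0.387 F [ 0.6  0.3 -2.2]
[-0.01811085 -0.036159    0.02696706]
```

```bash
python3 -m jog '{"twist":[[0,0,0],[0,0,0],[0,0,4],[0,0,5],[0,0,5],[0,0,5],[0,0,5],[0,0,0]],"dp":[[0,0,0.0015],[0.0004,0,0.001],[-0.0001,0,0],[-0.00013,0,0],[-0.00013,0,0],[-0.00013,0,0],[-0.00013,0,0],[0,0,0]],"grip":[-1,-1,-1,-1,-1,-1,-1,-1]}'
python3 - <<'E'
from h import *
delta([522.6,-111.8,79.3],-13);print(ctrl.state()['torque'])
E
```

```text
clock: 10.65
tool_pos: [521.4, -111.7, 79.4]
tool_rot: [0.0, 0.949, -0.316, 0.0]
ft_force: [-0.3, -1.8, -2.7]
grip_width: 0.381
clock 10.65 pos [ 521.4 -111.7   79.4] yaw -36.89 tool z [-0.    -0.001 -1.   ]
 dp(m) [ 0.001  -0.0006  0.0001] |0.001| rz(deg) -23.89 grip 0.381 F [-0.3 -1.8 -2.7]
[-0.35736106  0.05440315  0.07250613]
```

```bash
python3 -m jog '{"twist":[[0,0,5],[0,0,5],[0,0,5],[0,0,5],[0,0,5],[0,0,0]],"dp":[[0.0004,0,0],[-0.00013,0,0],[-0.00013,0,0],[-0.00013,0,0],[-0.00013,0,0],[0,0,0]],"grip":[-1,-1,-1,-1,-1,-1]}'
python3 - <<'E'
from h import *
delta([522.6,-111.8,79.3],-73);print(ctrl.state()['torque'])
c=ctrl.camera('wrist');save('w5',c['color'],1.5)
E
```

```text
clock: 11.4
tool_pos: [521.0, -111.2, 79.3]
tool_rot: [0.0, 0.858, -0.514, -0.0]
ft_force: [-1.7, -0.8, -1.2]
grip_width: 0.38
clock 11.40 pos [ 521.  -111.2   79.3] yaw -61.83 tool z [-0.001 -0.    -1.   ]
 dp(m) [ 0.0013 -0.0011  0.    ] |0.002| rz(deg) 11.17 grip 0.38 F [-1.7 -0.8 -1.2]
[-0.18931469  0.34163834  0.01818769]
```

View pics/w5.png

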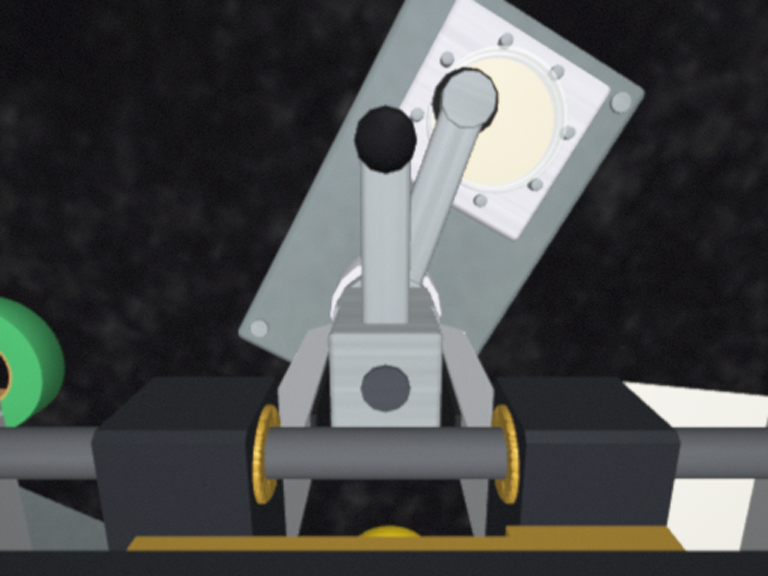

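```bash
python3 -m jog '{"twist":[[0,0,3],[0,0,3],[0,0,2],[0,0,0]],"dp":[[0.0005,0,0],[0,0,0],[0,0,0],[0,0,0]],"grip":[-1,-1,-1,-1]}'; python3 -c "
from h import *
delta([522.6,-111.8,79.3],-73);print(ctrl.state()['torque'])"
python3 -m jog '{"twist":[[0,0,2],[0,0,0]],"dp":[[0,0,0],[0,0,0]],"grip":[-1,-1]}'; python3 -c "
from h import *
delta([522.6,-111.8,79.3],-73);print(ctrl.state()['torque'])"
python3 -m jog '{"twist":[[0,0,2],[0,0,0]],"dp":[[0,0,0],[0,0,0]],"grip":[-1,-1]}'; python3 -c "
from h import *
delta([522.6,-111.8,79.3],-73);print(ctrl.state()['torque'])
c=ctrl.camera('wrist');save('w6',c['color'],1.5)"
```

```text
clock: 11.95
tool_pos: [521.0, -111.1, 79.3]
tool_rot: [0.0, 0.82, -0.573, -0.001]
ft_force: [-3.8, 1.5, 0.5]
grip_width: 0.378
clock 11.95 pos [ 521.  -111.1   79.3] yaw -69.89 tool z [-0.002  0.001 -1.   ]
 dp(m) [ 0.0012 -0.0013 -0.    ] |0.002| rz(deg) 3.11 grip 0.378 F [-3.8  1.5  0.5]
[0.29721304 0.74760442 0.15472576]
clock: 12.2
tool_pos: [521.0, -111.1, 79.3]
tool_rot: [0.0, 0.809, -0.587, -0.001]
ft_force: [-4.5, 2.3, 1.9]
grip_width: 0.38
clock 12.20 pos [ 521.  -111.1   79.3] yaw -71.96 tool z [-0.002  0.001 -1.   ]
 dp(m) [ 0.0012 -0.0013 -0.    ] |0.002| rz(deg) 1.04 grip 0.38 F [-4.5  2.3  1.9]
[0.52296418 0.99345594 0.11997559]
clock: 12.45
tool_pos: [520.9, -111.0, 79.2]
tool_rot: [0.0, 0.799, -0.601, -0.001]
ft_force: [-4.6, 2.5, 1.0]
grip_width: 0.381
clock 12.45 pos [ 520.9 -111.    79.2] yaw -73.88 tool z [-0.002  0.001 -1.   ]
 dp(m) [ 0.0012 -0.0014 -0.0001] |0.002| rz(deg) -0.88 grip 0.381 F [-4.6  2.5  1. ]
[0.54234735 0.90326853 0.42317761]
```

View pics/w6.png

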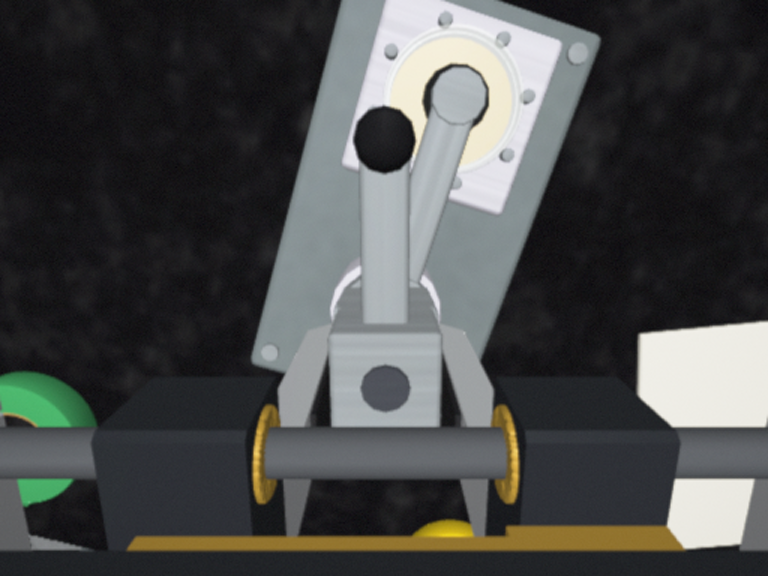

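The arm now lies over the dish at (455,95), and the torque has jumped. One more small turn should confirm the stop. I'll then release that turn and lift.

```bash
python3 -m jog '{"twist":[[0,0,2],[0,0,0]],"dp":[[0,0,0],[0,0,0]],"grip":[-1,-1]}'; python3 -c "
from h import *
delta([522.6,-111.8,79.3],-73);print(ctrl.state()['torque'])
c=ctrl.camera('wrist');save('w7',c['color'],1.5)"
```

```text
clock: 12.75
tool_pos: [520.9, -111.0, 79.2]
tool_rot: [0.0, 0.789, -0.614, -0.001]
ft_force: [-4.0, 2.0, 1.9]
grip_width: 0.383
clock 12.75 pos [ 520.9 -111.    79.2] yaw -75.80 tool z [-0.002  0.001 -1.   ]
 dp(m) [ 0.0012 -0.0014 -0.0001] |0.002| rz(deg) -2.80 grip 0.383 F [-4.   2.   1.9]
[0.60579246 0.97227975 0.79936809]
```

```bash
python3 -m jog '{"twist":[[0,0,-5],[0,0,-5],[0,0,0]],"dp":[[0,0,0],[0,0,0],[0,0,0]],"grip":[-1,-1,-1]}'; python3 -c "
from h import *
delta([522.6,-111.8,79.3],-73);print(ctrl.state()['torque'])"
python3 -m jog '{"twist":[[0,0,0],[0,0,0]],"dp":[[0,0,-0.005],[0,0,0]],"grip":[-1,-1]}'; python3 -c "
from h import *
delta([522.6,-111.8,79.3],-73);print(ctrl.state()['torque'])"
```

```text
clock: 13.18
tool_pos: [521.9, -111.6, 79.0]
tool_rot: [-0.0, 0.839, -0.545, 0.0]
ft_force: [-0.9, 1.5, -3.8]
grip_width: 0.379
clock 13.18 pos [ 521.9 -111.6   79. ] yaw -66.02 tool z [ 0.001  0.    -1.   ]
 dp(m) [ 0.0005 -0.0005 -0.0003] |0.001| rz(deg) 6.98 grip 0.379 F [-0.9  1.5 -3.8]
[0.20667129 0.29284655 0.02359683]
clock: 13.42
tool_pos: [522.0, -111.6, 84.9]
tool_rot: [-0.0, 0.839, -0.545, 0.0]
ft_force: [-1.8, 2.2, -1.4]
grip_width: 0.382
clock 13.43 pos [ 522.  -111.6   84.9] yaw -66.00 tool z [ 0.001  0.    -1.   ]
 dp(m) [ 0.0004 -0.0005  0.0056] |0.006| rz(deg) 7.00 grip 0.382 F [-1.8  2.2 -1.4]
[ 0.3295282   0.37319921 -0.01526704]
```

Free. Lift clear and look at the clamp on the way to the mat.

```bash
python3 -m jog '{"twist":[[0,0,0],[0,0,0],[0,0,0],[0,0,0],[0,0,0]],"dp":[[0,0,-0.01],[0,0,-0.015],[0,0,-0.02],[0,0,-0.02],[0,0,0]],"grip":[-1,-1,-1,-1,-1]}'
python3 - <<'E'
from h import *
c=ctrl.camera('wrist');save('w8',c['color'],1.5)
delta([499.3,-352.9,90],-113)
delta([499.3,-352.9,90],-67)
E
```

```text
clock: 14.05
tool_pos: [524.3, -112.7, 152.8]
tool_rot: [-0.001, 0.839, -0.544, 0.004]
ft_force: [0.3, -0.3, -2.7]
grip_width: 0.38
clock 14.10 pos [ 523.  -112.2  151.2] yaw -65.97 tool z [ 0.004 -0.002 -1.   ]
 dp(m) [0.21   0.1198 0.0615] |0.249| rz(deg) 47.03 grip 0.38 F [-1.5 -0.1 -2.6]
clock 14.10 pos [ 523.  -112.2  151.2] yaw -65.97 tool z [ 0.004 -0.002 -1.   ]
 dp(m) [0.21   0.1198 0.0615] |0.249| rz(deg) 1.03 grip 0.38 F [-1.5 -0.1 -2.6]
```

View pics/w8.png

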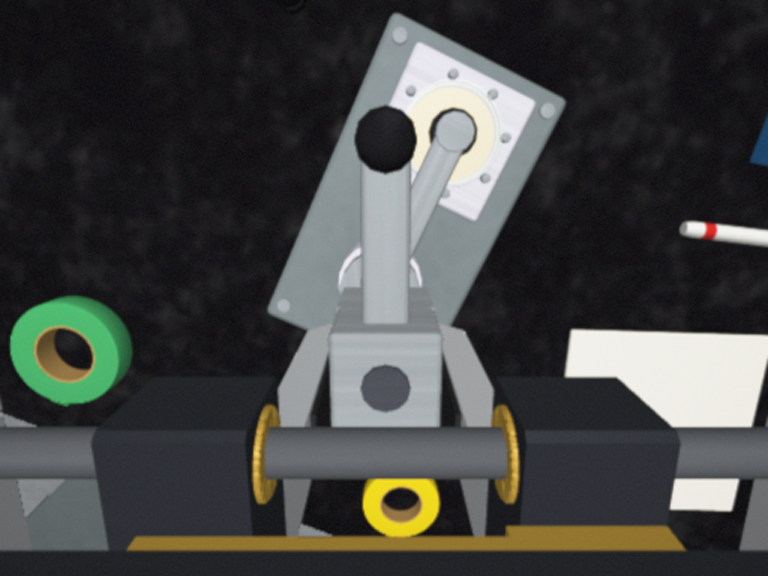

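```bash
python3 -m jog '{"twist":[[0,0,0],[0,0,0],[0,0,0],[0,0,0],[0,0,0],[0,0,0],[0,0,0]],"dp":[[0.04,0.023,0],[0.045,0.026,0],[0.045,0.026,0.02],[0.045,0.026,0.03],[0.036,0.02,0.03],[0,0,0],[0,0,0]],"grip":[-1,-1,-1,-1,-1,-1,-1]}'
python3 - <<'E'
from ov import *
st=ctrl.state();c=ctrl.camera('wrist');W=world(c,st);save('w9',c['color'],1.5)
m=(c['color'].min(-1)>190)&(abs(W[...,2]-5)<7);p=W[m];print(m.sum(),np.median(p,0))
delta([498,-353.5,23.5],-67)
E
```

```text
clock: 14.98
tool_pos: [496.8, -352.9, 68.6]
tool_rot: [-0.0, 0.839, -0.545, -0.001]
ft_force: [0.2, -0.3, -2.0]
grip_width: 0.381
19191 [ 525.78419295 -345.3523849     4.61734101]
clock 15.03 pos [ 497.4 -352.8   69.6] yaw -65.92 tool z [ 0.  0. -1.]
 dp(m) [ 0.0008 -0.0002  0.0461] |0.046| rz(deg) 1.08 grip 0.379 F [-0.2 -0.2 -2.7]
```

View pics/w9.png

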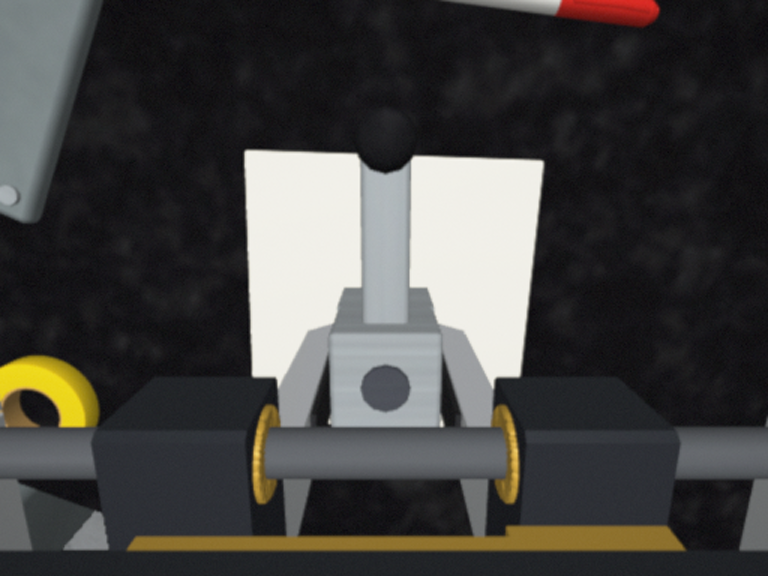

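Centred over the mat. Lower with a gentle touch.

```bash
python3 -m jog '{"twist":[[0,0,0],[0,0,0],[0,0,0],[0,0,0],[0,0,0]],"dp":[[0,0,0.02],[0,0,0.015],[0,0,0.007],[0,0,0],[0,0,0]],"grip":[-1,-1,-1,-1,-1]}';  python3 -m jog '{"twist":[[0,0,0],[0,0,0]],"dp":[[0,0,0.0025],[0,0,0]],"grip":[-1,-1]}'
```

```text
clock: 15.65
tool_pos: [497.5, -353.9, 27.8]
tool_rot: [0.0, 0.839, -0.544, 0.0]
ft_force: [-0.5, -0.6, -2.2]
grip_width: 0.378
clock: 15.9
tool_pos: [497.2, -353.7, 25.0]
tool_rot: [0.0, 0.839, -0.544, 0.0]
ft_force: [-1.0, 0.1, -2.3]
grip_width: 0.381
```

```bash
python3 -m jog '{"twist":[[0,0,0],[0,0,0]],"dp":[[0,0,0.0013],[0,0,0]],"grip":[-1,-1]}';  python3 -m jog '{"twist":[[0,0,0],[0,0,0]],"dp":[[0,0,0.0007],[0,0,0]],"grip":[-1,-1]}'
```

```text
clock: 16.15
tool_pos: [497.1, -353.6, 23.6]
tool_rot: [-0.0, 0.839, -0.544, -0.0]
ft_force: [0.1, 0.5, -3.3]
grip_width: 0.379
clock: 16.4
tool_pos: [497.2, -353.7, 22.9]
tool_rot: [0.0, 0.839, -0.544, 0.0]
ft_force: [0.3, 0.5, -2.1]
grip_width: 0.382
```

```bash
python3 -m jog '{"twist":[[0,0,0],[0,0,0]],"dp":[[0,0,0.0006],[0,0,0]],"grip":[-1,-1]}'
```

```text
clock: 16.65
tool_pos: [497.2, -353.7, 22.9]
tool_rot: [0.0, 0.839, -0.544, 0.0]
ft_force: [-2.2, 1.3, 3.2]
grip_width: 0.383
```

Contact (force z went from −2 to +3 N). Release.

```bash
python3 -m jog '{"twist":[[0,0,0],[0,0,0],[0,0,0],[0,0,0],[0,0,0],[0,0,0],[0,0,0]],"dp":[[0,0,0],[0,0,0],[0,0,0],[0,0,0],[0,0,0],[0,0,0],[0,0,0]],"grip":[-0.1,0,0.3,0.5,1,1,1]}';  python3 -m jog '{"twist":[[0,0,0],[0,0,0],[0,0,0],[0,0,0],[0,0,0],[0,0,0],[0,0,0],[0,0,0]],"dp":[[0,0,-0.01],[0,0,-0.03],[0,0,-0.05],[0,0,-0.05],[0,0.03,-0.04],[0,0.03,0],[0,0,0],[0,0,0]],"grip":[1,1,1,1,1,1,1,1]}'
python3 - <<'E'
from ov import *
st=ctrl.state();c=ctrl.camera('wrist');W=world(c,st);save('w10',c['color'],1.5)
m=(abs(W[...,2]-64.5)<4)&(abs(W[...,0]-499)<40)&(abs(W[...,1]+353)<40);p=W[m];print('hub',m.sum(),p.mean(0),cv2.minAreaRect(p[:,:2].astype(np.float32)))
mm=(c['color'].min(-1)>190)&(abs(W[...,2]-5)<6);p=W[mm];print('mat',cv2.minAreaRect(p[:,:2].astype(np.float32)))
c=ctrl.camera('top');save('t10',c['color'][150:280,240:440],4);delta([498,-353,200])
E
```

```text
clock: 17.52
tool_pos: [497.1, -353.6, 22.3]
tool_rot: [-0.0, 0.839, -0.544, -0.0]
ft_force: [-0.4, -0.3, -0.4]
grip_width: 0.987
clock: 18.52
tool_pos: [442.6, -377.6, 202.2]
tool_rot: [-0.0, 0.839, -0.544, -0.0]
ft_force: [0.5, -0.2, -0.4]
grip_width: 1.0
hub 1342 [ 498.81847668 -352.70248312   64.84763777] ((498.5865173339844, -352.931884765625), (34.86469650268555, 35.91059875488281), 23.96571922302246)
mat ((498.9064636230469, -353.708984375), (149.12716674804688, 149.08570861816406), 22.108596801757812)
clock 18.62 pos [ 442.8 -377.3  201.7] yaw -65.91 tool z [-0.     0.001 -1.   ]
 dp(m) [ 0.0003 -0.0603  0.0017] |0.060| grip 1.006 F [-1.   0.1  0.1]
```

View pics/w10.png

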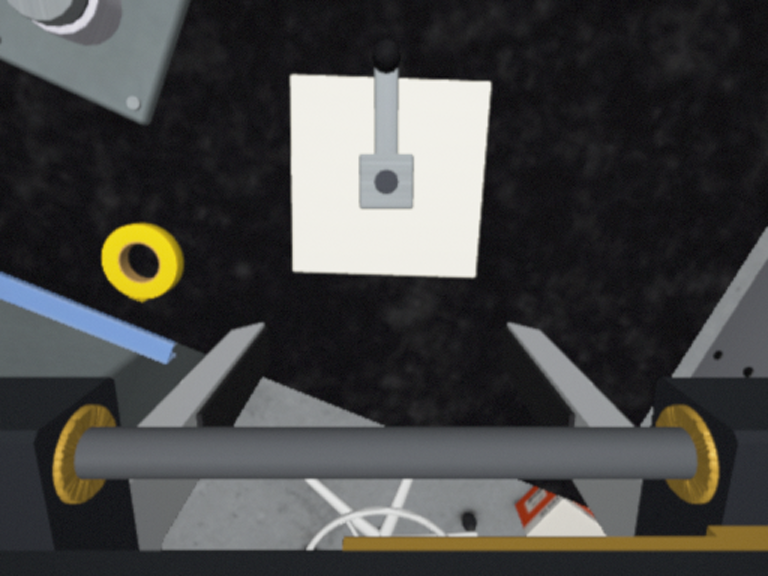

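View pics/t10.png

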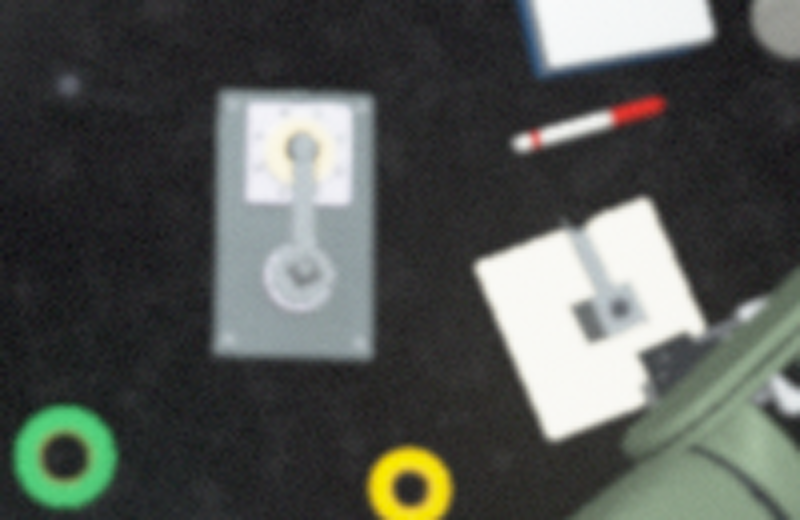

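The wrist picture shows the crank upright, with its hub at (386,182) on the mat. In the top crop the swing arm tip (302,148) is over the dish centre. Handing in.

```bash
python3 -c "
from h import *
print(ctrl.sign_off())"
```

```text
the job is handed in; nothing more can be done
None
```

The job is done and handed in at about 18.6 s on the robot's clock, well inside the 45 s limit; no verdict was reported.

- **Crank and fit:** I picked the large bare-steel crank. It slid fully down onto the square shaft without jamming.
- **Turning:** I turned it clockwise until it met the hard stop. The torque rose from about 0.12 to 0.8 N m while the commanded turn went on only a few degrees.
- **Placing:** I backed off within the socket play, lifted the crank off and set it on the mat. It touched the mat with about 5 N.

**Last checks:**
- The swing arm lies over the middle of the dish.
- The crank stands upright, hub top at z ≈ 65 mm. Its hub is about 1 mm from the middle of the mat.
- The open gripper was about 60 mm to the side and 180 mm up, touching nothing.
- The highest force I read was about 5 N.
- No check failed. The wrist and top cameras agreed within about 2 mm.

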